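# Scan the logger's battery canister, find its thread hand and take the cap off

## Task

Turn the upright dark metal canister on its stiff turntable until its paper tag faces the reader block, and only then twist off its cap and finish while holding it level and still in the gripper, well clear (some 8 cm) above the canister. Nobody noted whether this cap's quick thread is right- or left-handed, so try a small, gentle turn each way: forced the wrong way, the cap drags the canister round with it, and the tag must still face the reader at the end. Leave everything else on the table where it is.

Things in the scene. Friction and masses are not known exactly. Their poses are not given: they have to be found in the camera images.
- dock: Fixed black base plate 110 x 200 x 16 mm, origin at its underside, straight below the turntable's axis; z up. The tag reader is the grey block on it, 60 (x) x 40 (y) mm, top 75 mm above the table, centred 112 mm from the axis along the dock's +y; its window faces the canister. Nothing of it moves. Place and yaw differ every time.
- reader (a point): Middle of the reader's dark window, 92 mm from the turntable's axis along the dock's +y, 50 mm above the table.
- canister: Upright dark grey metal cylinder, diameter 54 mm, 90 mm high, captive on the turntable: it only turns about its upright axis, endlessly either way, against about 0.45 N m, and stays as left; it may need up to half a turn. Origin: centre of its underside, 20 mm above the table; z up, +x points to the side with the tag. With the cap on, grip its side just below the rim.
- rim (a point): Centre of the canister's round top rim, 110 mm above the table, on its axis. The cap (narrower, 42 mm) sits here and stands 32 mm above it, between the fingers when these grip the canister's side.
- tag (a point): Middle of the paper tag (about 26 mm wide, 34 mm high, dark bars) on the canister's side, on its +x, 27 mm from the axis, 60 mm above the canister's underside. Seen from above: a white tongue of the tag, 16 mm wide, lies folded over the rim, and a black index bar on the bright turntable juts out at the canister's foot below the tag. The tag faces the reader when it lies on the dock's +y side of the axis.
- cap: Knurled round aluminium cap on the canister, diameter 42 mm, 32 mm high, 0.06 to 0.13 kg; origin at the centre of the head's underside, which rests at rim height; z up. Below it an 18 mm stem reaches 14 mm into the canister and ends in a 33 mm cross bar, the quick thread. As found it is locked and lifts at most 2 mm.
- cap_top (a point): Centre of the cap's top face, 32 mm above its origin. Turning, from the start pose relative to the canister: one way, unseen and differing from time to time, it hits a hard stop within about 10 degrees and then drags the canister along; the other way it turns with hardly any torque without rising, lifts straight off after 45 to 55 degrees, and stops at about 60 (then drags too).
- breadboard: Bystander beside the dock: white breadboard 165 x 55 x 10 mm.
- screwdriver: Bystander beyond the dock: screwdriver, 150 mm long, lying.
- block_cell: Bystander beside the dock: small black block battery, 27 x 18 x 45 mm, standing.
- lantern_battery: Bystander to the right: yellow and black lantern battery, 69 x 69 x 104 mm with two terminals 10 mm high.
- multimeter: Bystander to the left: multimeter, 145 x 72 x 30 mm, lying.
- remote: Bystander near the robot, left: small black remote control, 86 x 40 x 7 mm.
- solder_reel: Bystander near the robot, right: grey reel, diameter 60 mm, 35 mm high.
Mind the look-alikes: they are no part of the job. What is shaped like the dock but turquoise is not meant. Of the things that look like the cap, the smaller one is meant.

How it is judged:
By the outcome, as a careful person would: the job done as asked, in the order asked, and still so for the second after the job is handed in, while the arm keeps its last pose, push and grip.
It also fails if it takes over 54 s, if anything falls off the work surface, if the arm or the gripper's body presses on something with over 40 N, if the wrist force passes 120 N, or if a joint passes its speed limit or range.

## Robot

A 6-joint arm with a two-finger parallel gripper is mounted at the origin on the work surface. World frame = base frame: x ahead of the robot, y to its left, z up, the work surface at z = 0. Lengths are in m, angles in rad, forces in N, time in s.
With the tool pointing down it reaches from about 0.25 to 0.775 m from the base axis. Payload 4 kg.
Tool frame: the origin (TCP) lies midway between the tips of the shut fingers; the grasp point (between the pads) lies grip_point_offset behind it (grip_point_offset is the distance from the TCP to the grasp point, in m); z points along the fingers, y is the line along which they close (so a half turn about z gives the same grasp; the last joint's range is limited). The gripper opens to 94 mm and grips with 3 to 60 N. Pads are 16 mm wide; open, the fingers measure 119 mm over their backs; the gripper's body (75 mm by 177 mm) begins 78 mm behind the grasp point.
Start: joints at [1.187, 0.087, 1.371, -0, 1.684, -0.103], TCP at [0.152, 0.528, 0.206] pointing down, gripper open.
Joint ranges: [-3.1, 3.1], [-0.76, 2.03], [0.27, 2.55], [-1.08, 4.22], [0.17, 2.65], [-2.57, 2.57]. Speed limits (rad/s): [2.79, 2.79, 3.14, 3.14, 3.14, 3.14].

## Interface

Orientations are given as [roll, pitch, yaw] about the fixed x, y, z axes, in that order (R = Rz(yaw) Ry(pitch) Rx(roll)).
In Python, from bench import * gives the robot as it stands. The module is installed in compiled form; this text tells all that it offers.
- The arm moves only by the tool apply_moves, never from a script. Its argument "commands" is a list of rows, each a list of 7 numbers: the turn, a rotation vector about the world's x, y, z in rad, then the shift along the world's x, y, z in m, then the opening in per cent of the stroke, from 0 (shut) to 100 (fully open). In form: [[ax, ay, az, x, y, z, jaw], ...]. A call has exactly 5 rows; each row is the pose to reach, as a shift and turn from the pose commanded when the call began; what a row does not reach only later rows make up. A row lasts 1/10 s, in which the tool goes at most 50 mm and 8.59 degrees, less where a joint would pass 70% of its speed; a pose out of reach is approached as far as the arm can. A call with a gripper value outside its range is refused whole. The fingers move at their own pace and stop on an object; the grip force is fixed at half the most. Time passes only in rows, so rows that repeat a pose let the fingers close, or fill a call up. It gives the time, the measured TCP pose, the force, the opening and the grip force at its end, in the units of the state.
- get_obs(): the state, without advancing time (a new reading comes with each control period).
- snapshot(name): name is "scene" or "top" or "wrist"; returns a dict with "pixels" (384x512x3 uint8, red, green, blue), "vertical_fov" (degrees; the focal length in pixels is half the picture's height over the tangent of half this angle, whatever the lens; pixels are square), "cx", "cy" (the principal point, pixels), "rvec" (rotation vector, rad) and "tvec" (3), from world to camera coordinates, as OpenCV has them. Camera axes: x right, y down, z forward; pixel columns grow to the right and rows downward; lengths in m; the calibration is good to about 2 mm. A picture is of the moment at which its call begins. There is no depth.
- close_job(): hands the job in; it is judged then, once.
Trained networks look in the newest picture that a camera, given by its name, has taken for a name from the list of things; names that differ only in an ending like _2 or _b are one class to them, and where a whole thing is asked for, a point or a joint stands for the part that bears it (a point fixed in the world has none). Each returns a list of dicts, best first, with "score" (0 to 1); they miss things now and then, are a little off and sometimes report something else, mostly with a low value. They report only what shows in the picture. A call takes as long as a camera call. They do not tell look-alikes from the thing itself.
- masks_of(camera, query): "mask" (384x512 bool, what is visible of it) and "extent" ([left, top, right, bottom] in pixels, round what is visible of it).
- place_of(camera, query): "pixel" ([column, row] in pixels: a listed point, or the origin of a listed thing).
The state is a dict: "time": time; "joint_positions": joint angles; "qvel": joint speeds; "joint_torque": joint torques, N m; "tool_pos": TCP position; "ee_rot": TCP orientation; "wrist_force": force on the tool from outside, world axes, zero at the start; "wrist_torque": the same for the moment, N m; "width": finger opening in m; "finger_force": force on a finger pad.
Only numpy, scipy, OpenCV 4.12 (cv2) and the standard library are available. Lean on these libraries where they do the work, as an engineer would, in place of code of your own. Each camera call takes 0.05 s, during which the arm holds its last target. There are 200 camera calls.

## Working session

There is one attempt and no reset: what is moved stays moved. The work goes in short steps, Python scripts to look and compute and a tool call to move; the robot and the scene stay as the last step left them, time stands still between calls to the robot, and variables do not carry over. Pictures are saved under pics/ and viewed, at most 10 in all, crops included, and the job is handed in when it is done.

Besides the shell and the picture viewer there is one more tool, called after "Emit:" as name(argument=value, ...), one argument or row to a line, values as JSON. apply_moves: Moves the arm, as the interface text tells. Its arguments: {"type":"object","properties":{"commands":{"type":"array"}},"required":["commands"]}

```bash
mkdir -p pics; cat > h.py <<'E'
from bench import *
import numpy as np, cv2
def ray(s,px):
    f=192/np.tan(np.radians(s["vertical_fov"])/2)
    R=cv2.Rodrigues(np.array(s["rvec"],float))[0];t=np.array(s["tvec"],float).ravel()
    d=R.T@np.array([(px[0]-s["cx"])/f,(px[1]-s["cy"])/f,1.]);return -R.T@t,d
def atz(s,px,z):
    c,d=ray(s,px);return c+d*(z-c[2])/d[2]
def proj(s,P):
    f=192/np.tan(np.radians(s["vertical_fov"])/2)
    R=cv2.Rodrigues(np.array(s["rvec"],float))[0];t=np.array(s["tvec"],float).ravel()
    p=R@np.array(P,float)+t;return np.array([s["cx"]+f*p[0]/p[2],s["cy"]+f*p[1]/p[2]])
def save(s,n,crop=None,k=1):
    im=s["pixels"][:,:,::-1]
    if crop is not None:
        a,b,c,d=crop;im=im[b:d,a:c]
    cv2.imwrite("pics/"+n,cv2.resize(im,None,fx=k,fy=k,interpolation=cv2.INTER_CUBIC))
E
python3 - <<'E'
from h import *
np.set_printoptions(precision=3,suppress=True)
Z=dict(dock=0,reader=.05,rim=.11,tag=.08,cap=.11,cap_top=.142,canister=.02)
ims=[]
for cam in ("top","scene"):
    s=snapshot(cam);ims.append(s["pixels"][:,:,::-1])
    for q,z in Z.items():
        for r in place_of(cam,q)[:3]: print(cam,q,round(r["score"],2),np.array(r["pixel"]),atz(s,r["pixel"],z)[:2])
    print(s["vertical_fov"],ray(s,(256,192)))
    cv2.imwrite("pics/%s0.png"%cam,ims[-1])
o=get_obs();print(o)
E
```

```text
top dock 0.96 [309.9 232. ] [ 0.356 -0.163]
top dock 0.8 [229.6 167.6] [0.551 0.093]
top reader 0.71 [195.3 171.6] [0.53  0.192]
top reader 0.66 [281.7 233.7] [ 0.352 -0.072]
top rim 0.54 [224.4 161.8] [0.553 0.1  ]
top cap 0.68 [229.2 161.9] [0.553 0.087]
top cap 0.63 [240.6 217.2] [0.398 0.05 ]
top cap_top 0.57 [238.9 218.9] [0.394 0.053]
top cap_top 0.45 [224.  158.9] [0.557 0.099]
top cap_top 0.41 [221.6 162.2] [0.548 0.105]
top canister 0.56 [219.7 168.2] [0.545 0.122]
56.84085429014924 (array([0.416, 0.012, 1.109]), array([ 0.054, -0.004, -0.999]))
scene dock 0.96 [243.4 178.4] [ 0.349 -0.173]
scene dock 0.93 [270.3 246.5] [0.551 0.098]
scene dock 0.2 [271.  276.1] [0.634 0.163]
scene reader 0.93 [303.4 246.1] [0.532 0.194]
scene reader 0.56 [263.3 173.7] [ 0.337 -0.092]
scene rim 0.71 [272.  219.4] [0.552 0.103]
scene tag 0.56 [269.9 237.2] [0.585 0.121]
scene cap 0.84 [286.9 210.6] [0.499 0.114]
scene cap 0.62 [273.  221.7] [0.558 0.11 ]
scene cap_top 0.73 [271.9 207.7] [0.544 0.096]
scene cap_top 0.69 [288.4 197.4] [0.482 0.106]
scene canister 0.6 [268.5 242.2] [0.556 0.095]
scene canister 0.5 [368.4 234.6] [0.355 0.304]
55.26836501219425 (array([1.134, 0.523, 0.782]), array([-0.604, -0.492, -0.628]))
{'time': 0.8, 'joint_positions': array([ 1.187,  0.087,  1.371, -0.   ,  1.684, -0.103]), 'qvel': array([-0.001,  0.002,  0.002, -0.001,  0.003,  0.001]), 'joint_torque': array([  0.   , -33.997, -30.258,   0.072,   0.023,  -0.   ]), 'tool_pos': array([0.152, 0.528, 0.206]), 'ee_rot': array([3.141, 0.   , 2.861]), 'wrist_force': array([-0.499,  0.249,  0.234]), 'wrist_torque': array([-0.012,  0.077, -0.053]), 'finger_force': 0.0, 'width': 0.0939231774741608}
```

View pics/top0.png

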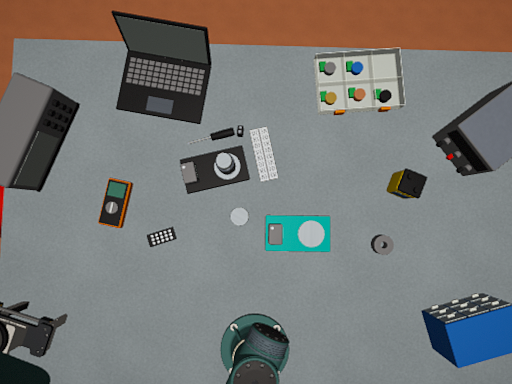

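View pics/scene0.png

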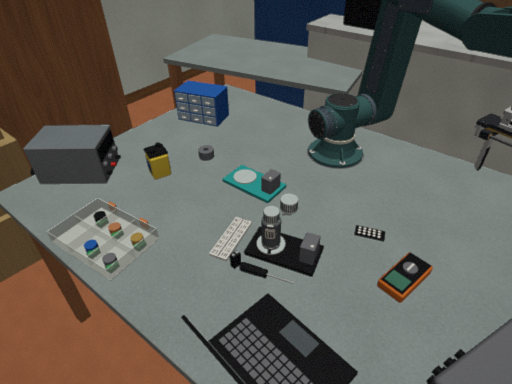

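The top view shows the black dock at about (215,170), with the canister and cap at (226,163) and the reader at (190,174). The turquoise decoy is at (297,233). There are two candidate caps: the one on the canister (226,160) and the loose, larger disc at (239,217). The cap on the canister is the one meant. I'll confirm both in an enlarged crop.

```bash
python3 - <<'E'
from h import *
a=cv2.imread("pics/top0.png")[125:235,165:285];b=cv2.imread("pics/scene0.png")[180:280,220:330]
a=cv2.resize(a,(400,367),interpolation=3);b=cv2.resize(b,(400,367),interpolation=3)
cv2.imwrite("pics/crop0.png",np.hstack([a,b]))
E
```

```text
(no output)
```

View pics/crop0.png

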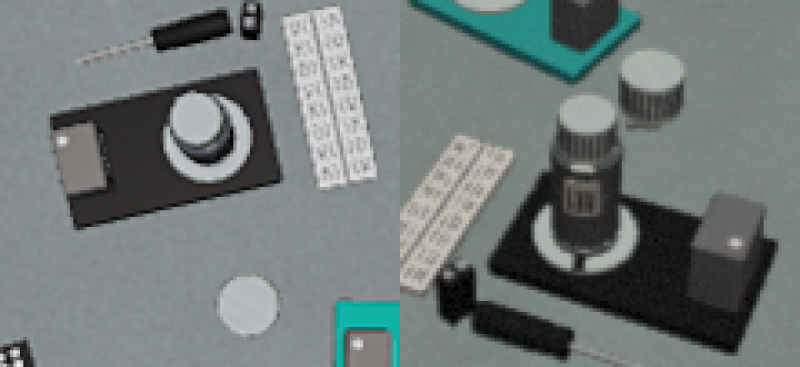

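The cap on the canister is clearly the smaller of the two, so it is the one meant. In the scene view the tag and index bar at scene pixel (269,251) face the camera side. Next I'll get numbers for the approach.

```bash
python3 - <<'E'
from h import *
import bench
print([n for n in dir(bench) if n[0]!='_'], getattr(bench,"grip_point_offset",None))
s=snapshot("scene");t=atz(s,(269,251),.021);print(t)
ax=np.array([.552,.097]);d=t[:2]-ax;print(np.linalg.norm(d),np.degrees(np.arctan2(d[1],d[0])))
w=snapshot("wrist");R=cv2.Rodrigues(np.array(w["rvec"],float))[0];print(ray(w,(256,192)),R,w["vertical_fov"],get_obs()["tool_pos"])
E
```

```text
['IKError', 'close_job', 'get_obs', 'grip_point_offset', 'masks_of', 'place_of', 'snapshot'] 0.0188
[0.58214261 0.11674993 0.021     ]
0.036036601496565034 33.23347480612125
(array([0.07187862, 0.55038908, 0.38520841]), array([ 0.28982367, -0.07843688, -0.95398226])) [[ 2.76501970e-01  9.61013207e-01 -5.25600316e-04]
 [ 9.20767167e-01 -2.64765713e-01  2.86508188e-01]
 [ 2.75198992e-01 -7.97040339e-02 -9.58077649e-01]] 68.24408150864001 [0.15244179 0.52848082 0.20551713]
```

Emit:
apply_moves(
  commands=[
    [0,0,-0.115,0.027,-0.029,0.01,100],
    [0,0,-0.23,0.053,-0.057,0.02,100],
    [0,0,-0.345,0.08,-0.086,0.03,100],
    [0,0,-0.46,0.107,-0.115,0.04,100],
    [0,0,-0.575,0.133,-0.144,0.05,100],
  ],
)

```text
time: 1.4
tool_pos: [0.2863, 0.3832, 0.256]
ee_rot: [3.141, 0.0, 2.281]
wrist_force: [0.8, 0.2, 0.4]
width: 0.094
finger_force: 0.0
```

Emit:
apply_moves(
  commands=[
    [0,0,-0.115,0.027,-0.029,0.01,100],
    [0,0,-0.23,0.053,-0.057,0.02,100],
    [0,0,-0.345,0.08,-0.086,0.03,100],
    [0,0,-0.46,0.107,-0.115,0.03,100],
    [0,0,-0.575,0.133,-0.144,0.03,100],
  ],
)

```text
time: 1.9
tool_pos: [0.4196, 0.2392, 0.2862]
ee_rot: [3.14, -0.001, 1.706]
wrist_force: [0.8, 0.7, -0.9]
width: 0.0942
finger_force: 0.0
```

Emit:
apply_moves(
  commands=[
    [0,0,-0.115,0.027,-0.029,0,100],
    [0,0,-0.23,0.053,-0.057,0,100],
    [0,0,-0.345,0.08,-0.086,0,100],
    [0,0,-0.46,0.107,-0.115,0,100],
    [0,0,-0.575,0.133,-0.144,0,100],
  ],
)

```text
time: 2.4
tool_pos: [0.5524, 0.0951, 0.2855]
ee_rot: [3.141, -0.0, 1.131]
wrist_force: [-0.7, -0.3, 0.2]
width: 0.0942
finger_force: 0.0
```

```bash
python3 - <<'E'
from h import *
np.set_printoptions(precision=3,suppress=True)
o=get_obs();print(o["time"],o["tool_pos"],o["ee_rot"],o["joint_positions"])
s=snapshot("wrist");save(s,"w1.png")
np.save("w1.npy",s,allow_pickle=True)
for q,z in dict(dock=0,reader=.05,rim=.11,tag=.08,cap=.11,cap_top=.142,canister=.02).items():
    for r in place_of("wrist",q)[:2]: print(q,round(r["score"],2),np.array(r["pixel"]),atz(s,r["pixel"],z)[:2])
E
```

```text
2.4 [0.552 0.095 0.286] [ 3.141 -0.     1.131] [0.069 0.11  1.189 0.    1.842 0.509]
dock 0.91 [255.4 152.7] [0.556 0.098]
dock 0.86 [217.3 314.7] [ 0.351 -0.163]
reader 0.97 [188.9 293.2] [ 0.352 -0.066]
reader 0.8 [211.4 110. ] [0.529 0.187]
rim 0.89 [254.9 169.7] [0.554 0.095]
tag 0.67 [263.  146.1] [0.575 0.114]
cap 0.85 [257.2 162.6] [0.56  0.102]
cap 0.77 [179.8 218. ] [0.433 0.078]
cap_top 0.71 [175.1 228.6] [0.435 0.076]
cap_top 0.57 [252.8 170.1] [0.554 0.103]
canister 0.89 [254.1 155.9] [0.553 0.097]
canister 0.22 [257.2 166. ] [0.551 0.08 ]
```

View pics/w1.png

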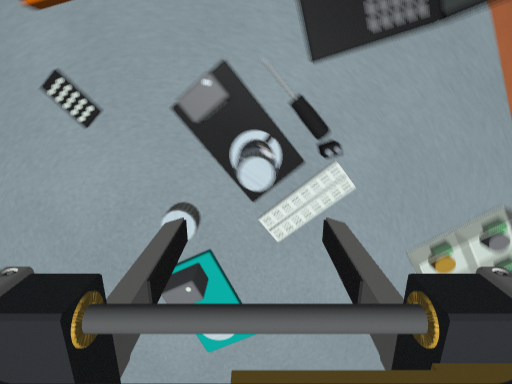

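The wrist view shows the dock at about (240,130), the canister base at (255,155) and the index bar near (268,142). The cap look-alike on the table is at (180,220). I'll rectify this view onto the base plane to get the dock yaw and the bar angle.

```bash
cat >> h.py <<'E'
def rect(s,z,c,half=.15,n=600):
    # image of plane z: col grows with -y, row grows with -x (like top view)
    W=np.array([[c[0]+half,c[1]+half],[c[0]+half,c[1]-half],[c[0]-half,c[1]-half],[c[0]-half,c[1]+half]])
    src=np.float32([proj(s,(*w,z)) for w in W]);dst=np.float32([[0,0],[n,0],[n,n],[0,n]])
    return cv2.warpPerspective(s["pixels"][:,:,::-1],cv2.getPerspectiveTransform(src,dst),(n,n),flags=cv2.INTER_CUBIC)
E
python3 - <<'E'
from h import *
s=np.load("w1.npy",allow_pickle=True).item()
a=rect(s,.016,(.54,.13),.13,520)
C=np.array([(223,61),(303,161),(254,200),(175,104)])
P=[atz(s,c,.016)[:2] for c in C];print(np.round(P,3))
d=lambda a,b:(np.linalg.norm(a-b).round(3),np.degrees(np.arctan2(*(a-b)[::-1])).round(1))
print(d(P[0],P[1]),d(P[3],P[2]),d(P[0],P[3]),d(P[1],P[2]))
cv2.imwrite("pics/r1.png",a)
E
```

```text
[[0.572 0.242]
 [0.621 0.056]
 [0.521 0.029]
 [0.478 0.22 ]]
(np.float64(0.193), np.float64(104.8)) (np.float64(0.196), np.float64(102.7)) (np.float64(0.096), np.float64(13.6)) (np.float64(0.103), np.float64(14.9))
```

View pics/r1.png

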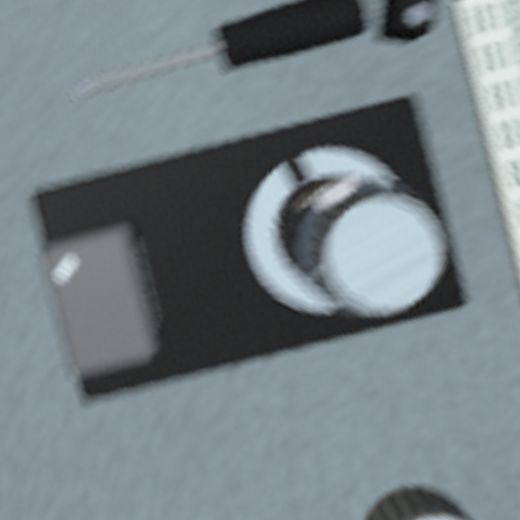

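Emit:
apply_moves(
  commands=[
    [0,0,0,0.002,0.001,-0.03,100],
    [0,0,0,0.002,0.001,-0.06,100],
    [0,0,0,0.002,0.001,-0.09,100],
    [0,0,0,0.002,0.001,-0.12,100],
    [0,0,0,0.002,0.001,-0.14,100],
  ],
)

```text
time: 3.3
tool_pos: [0.5517, 0.0986, 0.1434]
ee_rot: [-3.139, 0.001, 1.138]
wrist_force: [-0.8, 0.0, -0.4]
width: 0.094
finger_force: 0.0
```

Emit:
apply_moves(
  commands=[
    [0,0,0,0,0,-0.02,100],
    [0,0,0,0,0,-0.04,100],
    [0,0,0,0,0,-0.055,100],
    [0,0,0,0,0,-0.064,100],
    [0,0,0,0,0,-0.064,100],
  ],
)

```text
time: 3.8
tool_pos: [0.5524, 0.0978, 0.0803]
ee_rot: [-3.14, 0.001, 1.137]
wrist_force: [0.7, 0.6, -1.5]
width: 0.0941
finger_force: 0.0
```

Emit:
apply_moves(
  commands=[
    [0,0,0,0,0,0,30],
    [0,0,0,0,0,0,30],
    [0,0,0,0,0,0,30],
    [0,0,0,0,0,0,30],
    [0,0,0,0,0,0,30],
  ],
)

```text
time: 4.3
tool_pos: [0.5535, 0.0975, 0.0819]
ee_rot: [3.141, -0.0, 1.136]
wrist_force: [-3.7, 2.9, 1.8]
width: 0.0575
finger_force: 3.1
```

Emit:
apply_moves(
  commands=[
    [0,0,0,0,0,0,20],
    [0,0,0,0,0,0,20],
    [0,0,0,0,0,0,20],
    [0,0,0,0,0,0,20],
    [0,0,0,0,0,0,20],
  ],
)

```text
time: 4.8
tool_pos: [0.5524, 0.098, 0.0818]
ee_rot: [-3.139, 0.0, 1.136]
wrist_force: [-5.4, 1.6, 4.9]
width: 0.0544
finger_force: 30.0
```

Emit:
apply_moves(
  commands=[
    [0,0,0.07,0,0,0,20],
    [0,0,0.14,0,0,0,20],
    [0,0,0.21,0,0,0,20],
    [0,0,0.28,0,0,0,20],
    [0,0,0.35,0,0,0,20],
  ],
)

```text
time: 5.3
tool_pos: [0.5533, 0.0978, 0.0818]
ee_rot: [-3.141, -0.001, 1.487]
wrist_force: [-1.3, 0.7, 3.5]
width: 0.0544
finger_force: 30.0
```

```bash
python3 - <<'E'
from h import *
o=get_obs();print(o["tool_pos"],o["ee_rot"],o["wrist_force"],o["wrist_torque"],o["width"])
E
```

```text
[0.55333794 0.09778086 0.0817668 ] [-3.14142865e+00 -8.15570274e-04  1.48731764e+00] [-1.28902672  0.73151602  3.45475399] [ 0.26867193  0.89284404 -0.46463513] 0.054421415404527634
```

The wrist torque reads 0.46 N m, so the turntable is turning with the gripper. I'll keep going.

Emit:
apply_moves(
  commands=[
    [0,0,0.09,0,0,0,20],
    [0,0,0.18,0,0,0,20],
    [0,0,0.27,0,0,0,20],
    [0,0,0.36,0,0,0,20],
    [0,0,0.45,0,0,0,20],
  ],
)

```text
time: 5.8
tool_pos: [0.5547, 0.0979, 0.0818]
ee_rot: [3.139, -0.0, 1.938]
wrist_force: [2.1, 2.5, 0.9]
width: 0.0544
finger_force: 30.0
```

Emit:
apply_moves(
  commands=[
    [0,0,0.1,0,0,0,20],
    [0,0,0.2,0,0,0,20],
    [0,0,0.3,0,0,0,20],
    [0,0,0.4,0,0,0,20],
    [0,0,0.47,0,0,0,20],
  ],
)

```text
time: 6.3
tool_pos: [0.5559, 0.0986, 0.0818]
ee_rot: [3.136, 0.003, 2.408]
wrist_force: [4.8, 4.8, -1.2]
width: 0.0546
finger_force: 30.0
```

Emit:
apply_moves(
  commands=[
    [0,0,0,0,0,0,20],
    [0,0,0,0,0,0,100],
    [0,0,0,0,0,0,100],
    [0,0,0,0,0,0,100],
    [0,0,0,0,0,0,100],
  ],
)

```text
time: 6.8
tool_pos: [0.5535, 0.0972, 0.0814]
ee_rot: [-3.141, 0.0, 2.406]
wrist_force: [-0.3, -0.7, -1.1]
width: 0.0827
finger_force: 0.0
```

Emit:
apply_moves(
  commands=[
    [0,0,0,0,0,0.02,100],
    [0,0,0,0,0,0.05,100],
    [0,0,0,0,0,0.09,100],
    [0,0,0,0,0,0.13,100],
    [0,0,0,0,0,0.16,100],
  ],
)

```text
time: 7.3
tool_pos: [0.5539, 0.0973, 0.2446]
ee_rot: [3.139, 0.003, 2.405]
wrist_force: [0.8, -0.3, 0.4]
width: 0.0941
finger_force: 0.0
```

Emit:
apply_moves(
  commands=[
    [0,0,0,0,0,0,100],
    [0,0,0,0,0,0,100],
    [0,0,0,0,0,0,100],
    [0,0,0,0,0,0,100],
    [0,0,0,0,0,0,100],
  ],
)

```text
time: 7.8
tool_pos: [0.5528, 0.0974, 0.2397]
ee_rot: [-3.139, -0.002, 2.406]
wrist_force: [-0.4, -0.5, 0.3]
width: 0.0937
finger_force: 0.0
```

```bash
python3 - <<'E'
from h import *
np.set_printoptions(precision=4,suppress=True)
o=get_obs();print(o["time"],o["tool_pos"],o["ee_rot"])
s=snapshot("wrist");np.save("w2.npy",s,allow_pickle=True)
for q,z in dict(dock=0,reader=.05,rim=.11,tag=.08,cap=.11,cap_top=.142,canister=.02).items():
    for r in place_of("wrist",q)[:2]: print(q,round(r["score"],2),np.array(r["pixel"]),atz(s,r["pixel"],z)[:2])
a=rect(s,.018,(.55,.13),.1,580);cv2.imwrite("pics/r2.png",a)
E
```

```text
7.8 [0.5528 0.0974 0.2397] [-3.1394 -0.0021  2.4058]
dock 0.86 [ 41.1 182.3] [ 0.356  -0.1699]
reader 0.94 [296.9 107.3] [0.5293 0.1882]
reader 0.85 [ 56.  141.2] [ 0.352 -0.071]
tag 0.96 [267.3 154.8] [0.5447 0.1235]
cap 0.79 [256.3 179.6] [0.5529 0.0982]
cap 0.71 [153.  102.7] [0.4185 0.0736]
cap_top 0.71 [259.3 182.3] [0.5507 0.1042]
cap_top 0.64 [146.1 103.7] [0.4223 0.0763]
canister 0.76 [255.8 163.9] [0.553  0.0975]
```

View pics/r2.png

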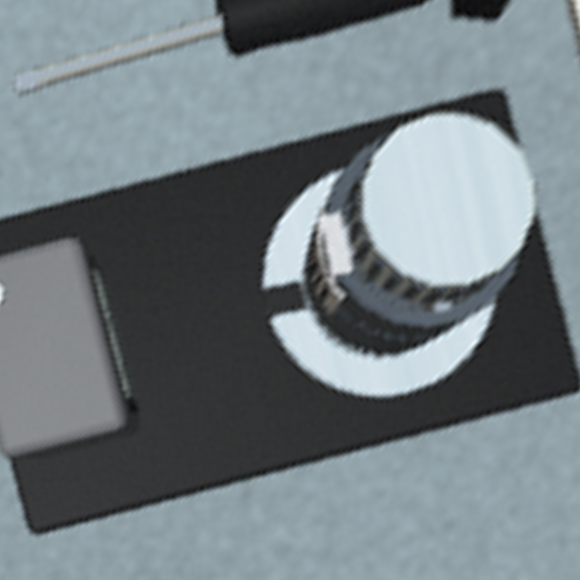

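The rectified view shows the bar at (270,303) pointing at the reader window at (112,335), and the tongue at (335,245). The tag looks aligned to within a few degrees, so I'll put numbers on it.

```bash
python3 - <<'E'
from h import *
s=np.load("w2.npy",allow_pickle=True).item()
c=np.array([.5535,.0975]);
# polar profiles about axis
def prof(z,r):
    t=np.radians(np.arange(70,140,2.));v=[]
    for a in t:
        p=proj(s,(c[0]+r*np.cos(a),c[1]+r*np.sin(a),z)).astype(np.float32)
        v.append(cv2.getRectSubPix(s["pixels"],(1,1),(float(p[0]),float(p[1])))[0,0].mean())
    return np.degrees(t),np.array(v)
for z,r in ((.02,.033),(.02,.036),(.11,.025),(.11,.0235),(.102,.027)):
    t,v=prof(z,r);print(z,r,list(v.astype(int)))
def find(lo,hi):
    pass
# dock edges: fit lines on rect
a=cv2.cvtColor(rect(s,.016,(.55,.13),.1,800),6)
for col in (range(60,640,20),):
    for name in("top","bot"):
        P=[]
        for k in col:
            q=a[:,k].astype(int)
            base=int(400+ (400-k)*.25)
            rng=range(base-120,120,-1) if name=="top" else range(base+120,790)
            for r in rng:
                if 0<=r<800 and q[r]>80: P.append((k,r));break
        P=np.array(P);f=np.polyfit(P[:,0],P[:,1],1)
        for _ in range(5):
            e=abs(np.polyval(f,P[:,0])-P[:,1]);P=P[e<max(3,2*np.median(e))];f=np.polyfit(P[:,0],P[:,1],1)
        print(name,len(P),f,90-np.degrees(np.arctan(f[0])), "at axis y col", np.polyval(f,(.23-c[1])*4000))
print("axis row",(.65-c[0])*4000)
E
```

```text
0.02 0.033 [np.int64(222), np.int64(221), np.int64(222), np.int64(221), np.int64(222), np.int64(221), np.int64(221), np.int64(221), np.int64(221), np.int64(220), np.int64(204), np.int64(144), np.int64(70), np.int64(51), np.int64(50), np.int64(50), np.int64(50), np.int64(49), np.int64(50), np.int64(67), np.int64(150), np.int64(206), np.int64(220), np.int64(221), np.int64(220), np.int64(221), np.int64(220), np.int64(221), np.int64(221), np.int64(222), np.int64(221), np.int64(222), np.int64(223), np.int64(222), np.int64(221)]
0.02 0.036 [np.int64(221), np.int64(221), np.int64(221), np.int64(221), np.int64(221), np.int64(220), np.int64(221), np.int64(221), np.int64(223), np.int64(223), np.int64(221), np.int64(187), np.int64(103), np.int64(53), np.int64(50), np.int64(51), np.int64(51), np.int64(51), np.int64(57), np.int64(103), np.int64(198), np.int64(218), np.int64(221), np.int64(221), np.int64(221), np.int64(222), np.int64(221), np.int64(221), np.int64(221), np.int64(221), np.int64(220), np.int64(221), np.int64(222), np.int64(222), np.int64(221)]
0.11 0.025 [np.int64(94), np.int64(93), 
[... 1037 characters left out ...]
64(92), np.int64(89), np.int64(95), np.int64(113), np.int64(174), np.int64(213), np.int64(220), np.int64(220), np.int64(216), np.int64(211), np.int64(205), np.int64(203), np.int64(198), np.int64(203), np.int64(205), np.int64(205), np.int64(193), np.int64(200), np.int64(205), np.int64(210), np.int64(214), np.int64(194), np.int64(119), np.int64(86), np.int64(72), np.int64(61), np.int64(59), np.int64(56), np.int64(61), np.int64(58), np.int64(58), np.int64(56), np.int64(59), np.int64(60)]
top 14 [-4.29139826e-02  2.62235316e+02] 92.45728237154397 at axis y col 239.49090564607792
bot 29 [-3.31477833e-01  7.04633498e+02] 108.33921449209053 at axis y col 528.9502463054188
axis row 386.0000000000001
```

Bar and tongue read 101° and the reader direction is about 104.5°. I'll regrip and correct by +3.5°.

Emit:
apply_moves(
  commands=[
    [0,0,0,0,0,-0.04,100],
    [0,0,0,0,0,-0.08,100],
    [0,0,0,0,0,-0.12,100],
    [0,0,0,0,0,-0.15,100],
    [0,0,0,0,0,-0.16,60],
  ],
)

```text
time: 8.7
tool_pos: [0.5507, 0.0973, 0.0773]
ee_rot: [-3.136, -0.005, 2.406]
wrist_force: [-0.3, -0.3, -0.5]
width: 0.0887
finger_force: 0.0
```

Emit:
apply_moves(
  commands=[
    [0,0,0,0,0,0,20],
    [0,0,0,0,0,0,20],
    [0,0,0,0,0,0,20],
    [0,0,0,0,0,0,20],
    [0,0,0,0,0,0,20],
  ],
)

```text
time: 9.2
tool_pos: [0.5559, 0.0987, 0.0838]
ee_rot: [3.135, 0.003, 2.406]
wrist_force: [3.7, 3.1, 1.1]
width: 0.0542
finger_force: 30.0
```

Emit:
apply_moves(
  commands=[
    [0,0,0,0,0,0,20],
    [0,0,0,0,0,0,20],
    [0,0,0.02,0,0,0,20],
    [0,0,0.04,0,0,0,20],
    [0,0,0.06,0,0,0,20],
  ],
)

```text
time: 9.7
tool_pos: [0.556, 0.0989, 0.0838]
ee_rot: [3.135, 0.004, 2.466]
wrist_force: [3.7, 3.9, 1.1]
width: 0.0545
finger_force: 30.0
```

Emit:
apply_moves(
  commands=[
    [0,0,0,0,0,0,20],
    [0,0,0,0,0,0,20],
    [0,0,0,0,0,0,100],
    [0,0,0,0,0,0,100],
    [0,0,0,0,0,0,100],
  ],
)

```text
time: 10.2
tool_pos: [0.5529, 0.0972, 0.0813]
ee_rot: [-3.141, -0.001, 2.466]
wrist_force: [0.5, 0.6, 0.3]
width: 0.0745
finger_force: 0.0
```

Emit:
apply_moves(
  commands=[
    [0,0,0,0.002,0.001,0.01,100],
    [0,0,0,0.002,0.001,0.02,100],
    [0,0,0,0.002,0.001,0.03,100],
    [0,0,0,0.002,0.001,0.034,100],
    [0,0,0,0.002,0.001,0.034,100],
  ],
)

```text
time: 10.7
tool_pos: [0.5562, 0.0985, 0.1171]
ee_rot: [3.14, 0.002, 2.466]
wrist_force: [-0.2, -1.0, 0.3]
width: 0.0941
finger_force: 0.0
```

Emit:
apply_moves(
  commands=[
    [0,0,0,0,0,0,20],
    [0,0,0,0,0,0,20],
    [0,0,0,0,0,0,20],
    [0,0,0,0,0,0,20],
    [0,0,0,0,0,0,20],
  ],
)

```text
time: 11.2
tool_pos: [0.5553, 0.0985, 0.1152]
ee_rot: [-3.141, -0.0, 2.466]
wrist_force: [0.5, -0.6, 0.3]
width: 0.0576
finger_force: 0.0
```

Emit:
apply_moves(
  commands=[
    [0,0,0,0,0,0,20],
    [0,0,0,0,0,0,20],
    [0,0,0,0,0,0,20],
    [0,0,0,0,0,0,20],
    [0,0,0,0,0,0,20],
  ],
)

```text
time: 11.7
tool_pos: [0.5554, 0.0985, 0.1155]
ee_rot: [3.141, -0.0, 2.466]
wrist_force: [0.5, 0.3, -0.1]
width: 0.0412
finger_force: 30.0
```

```bash
python3 - <<'E'
from h import *
o=get_obs();print(o["tool_pos"],o["ee_rot"],o["wrist_force"],o["wrist_torque"],o["width"])
s=snapshot("wrist");save(s,"w3.png")
E
```

```text
[0.55544032 0.09848572 0.11547286] [ 3.14149189e+00 -2.15286567e-05  2.46579427e+00] [ 0.50135137  0.25197471 -0.1221045 ] [ 0.02162248 -0.03350158 -0.03057805] 0.04122310275474139
```

View pics/w3.png

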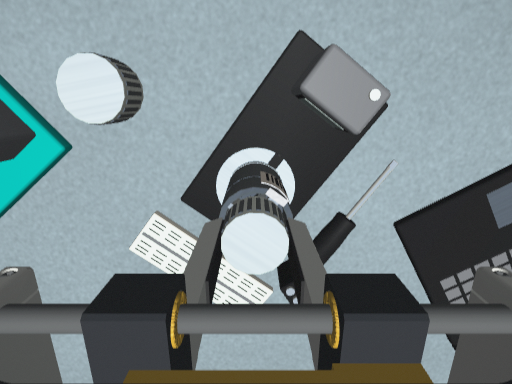

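The cap is gripped at about (255,240), and the bar at (283,163) points at the reader. Now a gentle trial in the + direction.

Emit:
apply_moves(
  commands=[
    [0,0,0.015,0,0,0,20],
    [0,0,0.03,0,0,0,20],
    [0,0,0.045,0,0,0,20],
    [0,0,0.06,0,0,0,20],
    [0,0,0.07,0,0,0,20],
  ],
)

```text
time: 12.25
tool_pos: [0.5562, 0.099, 0.1156]
ee_rot: [3.14, 0.001, 2.537]
wrist_force: [3.7, 2.7, -3.0]
width: 0.0419
finger_force: 30.0
```

```bash
cat > t.py <<'E'
from h import *
o=get_obs();print(o["time"],o["tool_pos"].round(4),o["ee_rot"].round(3),o["wrist_force"].round(1),o["wrist_torque"].round(3),o["width"])
E
python3 t.py
```

```text
12.25 [0.5562 0.099  0.1156] [3.140e+00 1.000e-03 2.537e+00] [ 3.7  2.7 -3. ] [ 0.53  -0.793 -0.156] 0.04193373201367468
```

Emit:
apply_moves(
  commands=[
    [0,0,0.01,0,0,0,20],
    [0,0,0.02,0,0,0,20],
    [0,0,0.03,0,0,0,20],
    [0,0,0.04,0,0,0,20],
    [0,0,0.05,0,0,0,20],
  ],
)

```text
time: 12.75
tool_pos: [0.5567, 0.0994, 0.1157]
ee_rot: [3.138, 0.002, 2.587]
wrist_force: [6.1, 4.6, -3.5]
width: 0.0415
finger_force: 30.0
```

```bash
python3 t.py; python3 -c "
from h import *
s=snapshot('wrist');np.save('w4.npy',s,allow_pickle=True)"
```

```text
12.75 [0.5567 0.0994 0.1157] [3.138e+00 2.000e-03 2.587e+00] [ 6.1  4.6 -3.5] [ 0.782 -1.204 -0.096] 0.041516988334381784
```

Emit:
apply_moves(
  commands=[
    [0,0,0.014,0,0,0,20],
    [0,0,0.028,0,0,0,20],
    [0,0,0.042,0,0,0,20],
    [0,0,0.056,0,0,0,20],
    [0,0,0.07,0,0,0,20],
  ],
)

```text
time: 13.3
tool_pos: [0.5571, 0.0998, 0.1158]
ee_rot: [3.137, 0.002, 2.656]
wrist_force: [5.6, 4.6, -3.6]
width: 0.0414
finger_force: 30.0
```

```bash
python3 t.py; cat > bar.py <<'E'
from h import *
# bar angle from newest wrist picture
s=snapshot('wrist')
c=np.array([.5553,.0985]);t=np.arange(60,150,.5)
for r in (.033,.036):
    P=np.float32([proj(s,(c[0]+r*np.cos(a),c[1]+r*np.sin(a),.02)) for a in np.radians(t)])
    v=cv2.remap(s["pixels"],P[None,:,0].copy(),P[None,:,1].copy(),1)[0].mean(1)
    d=t[v<135];print(r,d.min(),d.max(),np.median(d),len(d))
E
python3 bar.py
```

```text
13.3 [0.5571 0.0998 0.1158] [3.137e+00 2.000e-03 2.656e+00] [ 5.6  4.6 -3.6] [ 1.05  -1.354 -0.289] 0.04135291232265035
0.033 98.5 115.5 107.0 35
0.036 99.0 114.5 106.75 32
```

Emit:
apply_moves(
  commands=[
    [0,0,0.014,0,0,0,20],
    [0,0,0.028,0,0,0,20],
    [0,0,0.042,0,0,0,20],
    [0,0,0.056,0,0,0,20],
    [0,0,0.07,0,0,0,20],
  ],
)

```text
time: 13.85
tool_pos: [0.5573, 0.1001, 0.1158]
ee_rot: [3.136, 0.003, 2.726]
wrist_force: [6.3, 5.6, -3.9]
width: 0.0417
finger_force: 30.0
```

```bash
python3 t.py; python3 bar.py; sed "s/snapshot('wrist')/np.load('w4.npy',allow_pickle=True).item()/" bar.py | python3 -
```

```text
13.85 [0.5573 0.1001 0.1158] [3.136e+00 3.000e-03 2.726e+00] [ 6.3  5.6 -3.9] [ 1.134 -1.462 -0.484] 0.04173501998492394
0.033 101.0 118.0 109.5 35
0.036 101.5 116.5 109.0 31
0.033 99.0 115.5 107.25 34
0.036 99.5 114.5 107.0 31
```

In the + direction the canister drags: the bar moved from 107° to 109.3° at 0.48 N m. That is the wrong way, so I'll reverse.

Emit:
apply_moves(
  commands=[
    [0,0,-0.05,0.001,0.001,0,20],
    [0,0,-0.1,0.001,0.001,0,20],
    [0,0,-0.16,0.001,0.001,0,20],
    [0,0,-0.22,0.001,0.001,0,20],
    [0,0,-0.28,0.001,0.001,0,20],
  ],
)

```text
time: 14.4
tool_pos: [0.5554, 0.0989, 0.1155]
ee_rot: [-3.139, -0.001, 2.444]
wrist_force: [0.2, -0.0, -0.7]
width: 0.0417
finger_force: 30.0
```

```bash
python3 t.py; python3 bar.py
```

```text
14.4 [0.5554 0.0989 0.1155] [-3.139e+00 -1.000e-03  2.444e+00] [ 0.2 -0.  -0.7] [0.096 0.06  0.026] 0.041675370914246036
0.033 101.0 117.5 109.25 34
0.036 101.5 116.5 109.0 31
```

Emit:
apply_moves(
  commands=[
    [0,0,-0.03,0,0,0,20],
    [0,0,-0.06,0,0,0,20],
    [0,0,-0.09,0,0,0,20],
    [0,0,-0.12,0,0,0,20],
    [0,0,-0.15,0,0,0,20],
  ],
)

```text
time: 14.95
tool_pos: [0.5555, 0.099, 0.1155]
ee_rot: [-3.139, -0.001, 2.296]
wrist_force: [-0.6, -0.6, -0.0]
width: 0.0414
finger_force: 30.0
```

```bash
python3 t.py; python3 bar.py
```

```text
14.95 [0.5555 0.099  0.1155] [-3.139e+00 -1.000e-03  2.296e+00] [-0.6 -0.6 -0. ] [ 0.08   0.01  -0.002] 0.04136804010739456
0.033 101.0 118.0 109.5 35
0.036 101.5 117.0 109.25 32
```

The − direction is free, at about 0 torque. Before going on, I'll fix the axis and reader direction by fitting the disc circle and the window.

```bash
python3 - <<'E'
from h import *
from scipy.optimize import least_squares
s=snapshot('wrist');np.save("w5.npy",s,allow_pickle=True);save(s,"w5.png")
c=np.array([.5553,.0985]);P=[]
rr=np.arange(.030,.052,.0003)
for a in np.radians(np.arange(-10,220,3)):
    Q=np.float32([proj(s,(c[0]+r*np.cos(a),c[1]+r*np.sin(a),.02)) for r in rr])
    v=cv2.remap(s["pixels"],Q[None,:,0].copy(),Q[None,:,1].copy(),1)[0].mean(1)
    if v[10:20].min()>190 and v[-10:].max()<90:
        i=np.where(v>140)[0].max();P.append(c+rr[i]*np.array([np.cos(a),np.sin(a)]))
P=np.array(P);f=least_squares(lambda p:np.hypot(*(P-p[:2]).T)-p[2],[*c,.04],loss="soft_l1",f_scale=.0005)
print(len(P),f.x,np.abs(f.fun).max())
C=f.x[:2];t=np.arange(60,150,.5)
for r in (.033,.036):
    Q=np.float32([proj(s,(C[0]+r*np.cos(a),C[1]+r*np.sin(a),.02)) for a in np.radians(t)])
    v=cv2.remap(s["pixels"],Q[None,:,0].copy(),Q[None,:,1].copy(),1)[0].mean(1);print("bar",np.median(t[v<135]))
for r in place_of("wrist","reader")[:2]:
    p=atz(s,r["pixel"],.05)[:2];d=p-C;print("reader",r["score"],r["pixel"],p,np.hypot(*d),np.degrees(np.arctan2(d[1],d[0])))
# dock edge directions at z=.016
g=cv2.cvtColor(rect(s,.016,(.54,.13),.14,840),6)
L=cv2.createLineSegmentDetector().detect(g)[0][:,0]
for l in L:
    n=np.hypot(l[2]-l[0],l[3]-l[1])
    if n>100:
        x=.68-l[[1,3]]/3000;y=.27-l[[0,2]]/3000
        print("seg",round(n/3,0),x.round(3),y.round(3),round(np.degrees(np.arctan2(y[1]-y[0],x[1]-x[0]))%180,1))
E
```

```text
58 [0.55351135 0.09942039 0.03977733] 0.00038397507298917194
bar 107.0
bar 107.25
reader 0.84 [304.3, 103.1] [0.53059049 0.18770702] 0.09121345849138712 104.55375094531138
seg 127.0 [0.495 0.4  ] [0.27  0.186] 41.5
seg 56.0 [0.68  0.635] [0.03  0.063] 144.3
seg 195.0 [0.515 0.465] [0.03  0.219] 104.8
seg 61.0 [0.646 0.63 ] [0.092 0.151] 104.9
seg 152.0 [0.571 0.61 ] [0.246 0.099] 104.8
seg 46.0 [0.662 0.675] [0.138 0.094] 107.0
seg 39.0 [0.665 0.627] [0.036 0.027] 14.1
seg 73.0 [0.619 0.641] [0.225 0.155] 106.9
seg 38.0 [0.548 0.51 ] [ 0.007 -0.002] 14.0
seg 48.0 [0.514 0.561] [0.186 0.198] 14.7
seg 70.0 [0.638 0.618] [0.155 0.223] 106.6
seg 62.0 [0.661 0.6  ] [ 0.005 -0.01 ] 14.0
seg 64.0 [0.58  0.552] [-0.01   0.049] 115.2
seg 81.0 [0.604 0.673] [0.095 0.052] 147.9
seg 66.0 [0.493 0.557] [0.235 0.252] 14.8
seg 44.0 [0.526 0.569] [0.194 0.204] 13.5
seg 71.0 [0.467 0.486] [0.219 0.15 ] 104.9
```

View pics/w5.png

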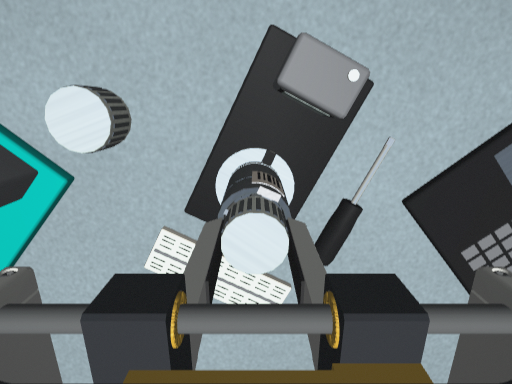

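The cap is still held at (255,240) and the bar at (268,160). The circle fit puts the tag at 107.1° against a reader direction of 104.7°. I'll keep unscrewing.

Emit:
apply_moves(
  commands=[
    [0,0,-0.07,0,0,0,20],
    [0,0,-0.14,0,0,0,20],
    [0,0,-0.21,0,0,0,20],
    [0,0,-0.28,0,0,0,20],
    [0,0,-0.35,0,0,0,20],
  ],
)

```text
time: 15.6
tool_pos: [0.5556, 0.0993, 0.1155]
ee_rot: [-3.14, -0.0, 1.944]
wrist_force: [-0.7, 0.8, 0.5]
width: 0.0416
finger_force: 30.0
```

Emit:
apply_moves(
  commands=[
    [0,0,-0.08,0,0,0,20],
    [0,0,-0.16,0,0,0,20],
    [0,0,-0.24,0,0,0,20],
    [0,0,-0.32,0,0,0,20],
    [0,0,-0.4,0,0,0,20],
  ],
)

```text
time: 16.1
tool_pos: [0.5545, 0.0995, 0.1155]
ee_rot: [-3.137, 0.0, 1.544]
wrist_force: [-5.0, 0.3, 1.6]
width: 0.0418
finger_force: 30.0
```

```bash
sed -i 's/c=np.array.*;t=/c=np.array([.5535,.0994]);t=/' bar.py; python3 t.py; python3 bar.py
```

```text
16.1 [0.5545 0.0995 0.1155] [-3.137  0.     1.544] [-5.   0.3  1.6] [0.065 0.875 0.036] 0.04176140910926254
0.033 99.0 115.5 107.25 34
0.036 99.5 114.5 107.0 31
```

Emit:
apply_moves(
  commands=[
    [0,0,-0.02,0,0,0,20],
    [0,0,-0.04,0,0,0,20],
    [0,0,-0.06,0,0,0,20],
    [0,0,-0.08,0,0,0,20],
    [0,0,-0.1,0,0,0,20],
  ],
)

```text
time: 16.65
tool_pos: [0.5543, 0.0995, 0.1155]
ee_rot: [-3.137, 0.001, 1.448]
wrist_force: [-7.5, 0.6, 3.1]
width: 0.0412
finger_force: 30.0
```

```bash
python3 t.py; python3 bar.py
```

```text
16.65 [0.5543 0.0995 0.1155] [-3.137e+00  1.000e-03  1.448e+00] [-7.5  0.6  3.1] [0.087 1.353 0.112] 0.04124598602753625
0.033 99.5 116.0 107.75 34
0.036 100.0 115.0 107.5 31
```

Emit:
apply_moves(
  commands=[
    [0,0,-0.014,-0.001,0,0,20],
    [0,0,-0.028,-0.001,0,0,20],
    [0,0,-0.042,-0.001,0,0,20],
    [0,0,-0.056,-0.001,0,0,20],
    [0,0,-0.07,-0.001,0,0,20],
  ],
)

```text
time: 17.2
tool_pos: [0.5542, 0.0992, 0.1155]
ee_rot: [-3.139, 0.001, 1.376]
wrist_force: [-5.9, 0.2, 2.8]
width: 0.0415
finger_force: 30.0
```

```bash
python3 t.py; python3 bar.py
```

```text
17.2 [0.5542 0.0992 0.1155] [-3.139e+00  1.000e-03  1.376e+00] [-5.9  0.2  2.8] [-0.137  1.196  0.149] 0.04152219155985988
0.033 99.5 116.0 107.75 34
0.036 100.0 115.5 107.75 32
```

Emit:
apply_moves(
  commands=[
    [0,0,-0.014,0,0,0,20],
    [0,0,-0.028,0,0,0,20],
    [0,0,-0.042,0,0,0,20],
    [0,0,-0.056,0,0,0,20],
    [0,0,-0.07,0,0,0,20],
  ],
)

```text
time: 17.75
tool_pos: [0.5541, 0.0991, 0.1155]
ee_rot: [-3.139, 0.002, 1.307]
wrist_force: [-6.8, -0.0, 3.4]
width: 0.0413
finger_force: 30.0
```

```bash
python3 t.py; python3 bar.py
```

```text
17.75 [0.5541 0.0991 0.1155] [-3.139e+00  2.000e-03  1.307e+00] [-6.8 -0.   3.4] [-0.125  1.223  0.463] 0.04125395861480368
0.033 99.5 116.0 107.75 34
0.036 100.0 115.0 107.5 31
```

We're at the far stop, at 0.46 N m. A further −0.05 rad drags the tag back onto the reader.

Emit:
apply_moves(
  commands=[
    [0,0,-0.012,0,0,0,20],
    [0,0,-0.024,0,0,0,20],
    [0,0,-0.036,0,0,0,20],
    [0,0,-0.048,0,0,0,20],
    [0,0,-0.05,0,0,0,20],
  ],
)

```text
time: 18.3
tool_pos: [0.554, 0.0991, 0.1154]
ee_rot: [-3.139, 0.002, 1.258]
wrist_force: [-6.1, -0.8, 3.3]
width: 0.0413
finger_force: 30.0
```

```bash
python3 t.py; python3 bar.py
```

```text
18.3 [0.554  0.0991 0.1154] [-3.139e+00  2.000e-03  1.258e+00] [-6.1 -0.8  3.3] [-0.168  1.274  0.445] 0.041338849599838245
0.033 96.5 113.0 104.75 34
0.036 97.0 112.5 104.75 32
```

Emit:
apply_moves(
  commands=[
    [0,0,0.02,-0.001,0,0,20],
    [0,0,0.04,-0.001,0,0,20],
    [0,0,0.04,-0.001,0,0.002,20],
    [0,0,0.04,-0.001,0,0.005,20],
    [0,0,0.04,-0.001,0,0.008,20],
  ],
)

```text
time: 18.85
tool_pos: [0.5539, 0.099, 0.1214]
ee_rot: [-3.139, 0.002, 1.296]
wrist_force: [0.1, -1.2, -9.8]
width: 0.0412
finger_force: 30.0
```

```bash
python3 t.py
```

```text
18.85 [0.5539 0.099  0.1214] [-3.139e+00  2.000e-03  1.296e+00] [ 0.1 -1.2 -9.8] [-0.357  0.067  0.134] 0.04116661706677141
```

Emit:
apply_moves(
  commands=[
    [0,0,0,0,0,0.001,20],
    [0,0,0,0,0,0.002,20],
    [0,0,0,0,0,0.003,20],
    [0,0,0,0,0,0.004,20],
    [0,0,0,0,0,0.004,20],
  ],
)

```text
time: 19.35
tool_pos: [0.555, 0.0999, 0.1291]
ee_rot: [3.14, -0.002, 1.296]
wrist_force: [0.6, 0.6, -0.9]
width: 0.0415
finger_force: 30.0
```

```bash
python3 t.py;python3 bar.py; python3 -c "
from h import *
s=snapshot('scene');save(s,'s6.png',(230,170,330,280),5)"
```

```text
19.35 [0.555  0.0999 0.1291] [ 3.140e+00 -2.000e-03  1.296e+00] [ 0.6  0.6 -0.9] [-0.056  0.092 -0.014] 0.04145346994032329
0.033 96.0 112.5 104.25 34
0.036 96.5 112.0 104.25 32
```

View pics/s6.png

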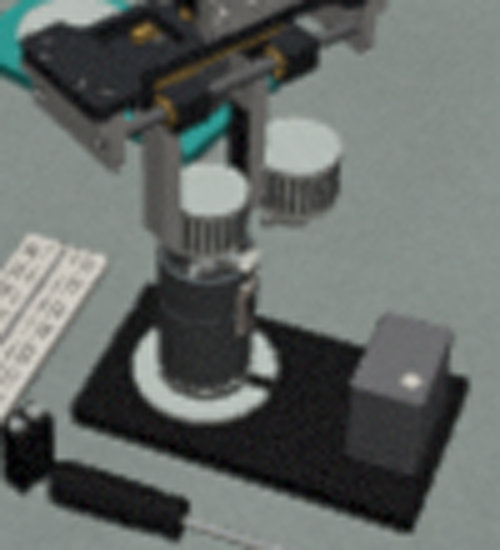

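The crop shows the cap lifted about 13 mm with a gap to the rim at crop (200,260), and the force is now just its weight. I'll lift straight up.

Emit:
apply_moves(
  commands=[
    [0,0,0,0,0,0.005,20],
    [0,0,0,0,0,0.015,20],
    [0,0,0,0,0,0.028,20],
    [0,0,0,0,0,0.04,20],
    [0,0,0,0,0,0.05,20],
  ],
)

```text
time: 19.95
tool_pos: [0.5551, 0.0996, 0.1798]
ee_rot: [3.139, -0.001, 1.296]
wrist_force: [-0.1, -0.6, -0.8]
width: 0.0417
finger_force: 30.0
```

Emit:
apply_moves(
  commands=[
    [0,0,0,0,0,0.012,20],
    [0,0,0,0,0,0.022,20],
    [0,0,0,0,0,0.03,20],
    [0,0,0,0,0,0.034,20],
    [0,0,0,0,0,0.036,20],
  ],
)

```text
time: 20.45
tool_pos: [0.5545, 0.0995, 0.2139]
ee_rot: [3.141, -0.0, 1.296]
wrist_force: [0.3, -0.9, -1.2]
width: 0.0415
finger_force: 30.0
```

Emit:
apply_moves(
  commands=[
    [0,0,0,0,0,0,20],
    [0,0,0,0,0,0,20],
    [0,0,0,0,0,0,20],
    [0,0,0,0,0,0,20],
    [0,0,0,0,0,0,20],
  ],
)

```text
time: 20.95
tool_pos: [0.5543, 0.0995, 0.2132]
ee_rot: [-3.141, 0.0, 1.296]
wrist_force: [0.0, -0.4, -0.7]
width: 0.0418
finger_force: 30.0
```

```bash
python3 t.py;python3 bar.py; python3 -c "
from h import *
s=snapshot('scene');save(s,'s7.png',(210,120,340,285),3.6)"
```

```text
20.95 [0.5543 0.0995 0.2132] [-3.141  0.     1.296] [ 0.  -0.4 -0.7] [-0.071  0.121  0.05 ] 0.041824909119521816
0.033 96.0 113.0 104.5 35
0.036 97.5 113.0 105.25 32
```

View pics/s7.png

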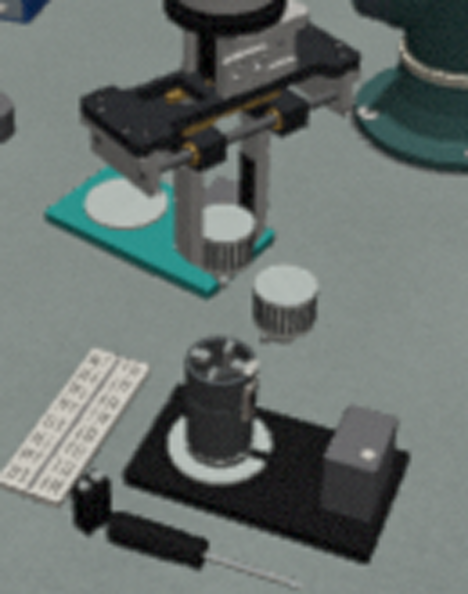

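The cap is held level at crop (225,240), about 10 cm above the open canister at (220,360). The bar is at 104.8° against a target of 104.7°. Nothing else has moved, so I'm handing in.

```bash
python3 -c "
from bench import *
print(close_job())"
```

```text
the job is handed in; nothing more can be done
None
```

The tag faces the reader to within about 1° as measured, and the cap is off, held level and still with its head about 10 cm (stem about 8 cm) above the canister; the job is handed in, at about 21 s of the 54 s allowed. The first trial turn went the wrong way and dragged the canister about 2°, which I turned back before lifting.

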